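# Find the heavy side of a loaded tube rotator drum and hold it down

### The arm

A 7-joint arm with a two-finger parallel gripper is mounted at the origin on a cart in front of the work surface, level with it; the furniture and walls round the work are solid. World frame = base frame: x ahead of the robot, y to its left, z up, the work surface at z = 0. Lengths are in m, angles in degrees, forces in N, time in s.
With the tool pointing down it reaches from about 0.35 to 0.9 m from the base axis. Payload 8.1 kg.
Tool frame: the origin (TCP) lies on the mounting face of the last link; the fingertips stand tip_extent ahead of it and the grasp point (between the pads) lies 159 mm ahead of it (tip_extent is the distance from the TCP to the fingertips, in m); z points along the fingers, y is the line along which they close (so a half turn about z gives the same grasp; the last joint's range is limited). The gripper opens to 92 mm and grips with 3 to 60 N. Pads are 19 mm wide; open, the fingers measure 130 mm over their backs; the gripper's body (75 mm by 190 mm) begins 47 mm behind the grasp point.
Start: joints at [62.074, 24.895, 1.432, 90.138, -0.665, 64.973, -4.303], TCP at [0.235, -0.579, 0.405] pointing down, gripper open.
Joint ranges: [-149.89, 149.89], [-25.12, 119.58], [-72.63, 75.52], [4.76, 147.25], [-75.54, 255.54], [6.69, 114.76], [-157.13, 157.13]. Speed limits (degrees/s): [127.2, 127.2, 172.46, 172.46, 180, 180, 180].

### API

Orientations are given as [roll, pitch, yaw] about the fixed x, y, z axes, in that order (R = Rz(yaw) Ry(pitch) Rx(roll)).
In Python, from station import state, camera, close_job, tip_extent gives the robot as it stands. The module is installed in compiled form; this text tells all that it offers.
- The arm moves only by the shell command python3 -m pendant 'ROWS'. ROWS is JSON, a list of rows, each an object with "rot": the turn, a rotation vector about the world's x, y, z in degrees, a list of three; "offset": the shift along the world's x, y, z in mm, a list of three; "grip": the opening, from 0 (shut) to 1 (fully open). A call has 1 to 12 rows; each row shifts and turns the commanded pose from where the row before left it; what a row does not reach is not made up. A row lasts 1/10 s, in which the tool goes at most 50 mm and 8.59 degrees, less where a joint would pass 70% of its speed; a pose out of reach is approached as far as the arm can. A call with a gripper value outside its range is refused whole. The fingers move at their own pace and stop on an object; the grip force is fixed at half the most. Time passes only in rows, so rows that do not move let the fingers close. It gives the time, the measured TCP pose, the force, the opening and the grip force at its end, in the units of the state.
- state(): the state, without advancing time (a new reading comes with each control period).
- camera(name): name is "scene" or "top" or "wrist"; returns a dict with "color" (420x560x3 uint8, red, green, blue), "depth" (420x560 float32, m along the optical axis (not along the pixel's ray), 0 where there is no reading), "fov_y" (degrees; the focal length in pixels is half the picture's height over the tangent of half this angle, whatever the lens; pixels are square), "cx", "cy" (the principal point, pixels), "world_from_camera" (4x4, takes a point from camera to world coordinates). Camera axes: x right, y down, z forward; pixel columns grow to the right and rows downward; lengths in m; the calibration is good to about 2 mm. A picture is of the moment at which its call begins.
- close_job(): hands the job in; it is judged then, once.
The state is a dict: "clock": time; "joint_positions": joint angles; "qvel": joint speeds; "joint_efforts": joint torques, N m; "position": TCP position; "ee_rot": TCP orientation; "contact_force": force on the tool from outside, world axes, zero at the start; "ft_torque": the same for the moment, N m; "finger_gap": finger opening in m; "gripper_force": force on a finger pad.
Only numpy, scipy, OpenCV 4.12 (cv2) and the standard library are available. Lean on these libraries where they do the work, as an engineer would, in place of code of your own. Each camera call takes 0.05 s, during which the arm holds its last target. There are 200 camera calls.

### The job

The closed drum of the leaning tube rotator has been loaded unevenly and one cannot see where. Grip the bar knob in the middle of its lid, turn the drum, feel which side is heavy, and bring that side to the lowest point of the tilted drum, to within half a clip seat, so that a balance weight can be clipped on at the top. Finish still gripping the knob and holding the drum still there; do not let go, and leave the beaker, bottle, dish and clip weight beside it where they are.

Things in the scene. Friction and masses are not known exactly. Their poses are not given: they have to be found in the camera images.
- rotator: bench tube rotator, fixed: white base 200 (x) x 145 (y) x 56 mm high, a leaning neck carries the drum. Origin under the base's middle, z up, -x is the front. The drum's axis lies in the x-z plane, meets the drum's back at (22, 0, 124) mm and leans 35 degrees from vertical to the front: outward (-0.574, 0, 0.819)
- drum_center (a point): middle of the closed drum (150 mm across, 50 mm thick, turns with it), on its axis, 25 mm from its back. z axis: out of the lid. Hidden inside, 45 mm off the axis, lie steel sample cylinders of 0.63 to 0.86 kg together, at an angle that differs each time and stays the same in the drum; the drum itself is balanced. Twelve clip seats round the rim, 30 degrees apart
- drum (a joint): turn of the drum, rad, growing anticlockwise seen from outside the lid; stops only past 12 rad. Its zero says nothing of the load. A belt drags with 0.27 N m, so the drum stays as left; the load adds at most 0.16 to 0.22 N m about the axis: harder to turn while the heavy side rises, easier while it sinks, alike both ways with it lowest or highest
- knob_grip (a point): grip point of the black bar knob, on the drum's axis, 22 mm above the lid's face; turns with the drum. The bar is 46 mm long, 14 mm thick; its top is 37 mm above the lid, a 4 mm boss of 34 mm diameter at its foot. z axis: out of the lid along the drum's axis; x axis: along the bar, so its gripping flats face +y and -y
- beaker_center (a point): middle of an empty 56 mm glass beaker, 71 mm tall, standing near the rotator; leave it
- reagent_center (a point): middle of a capped reagent bottle, 56 mm across, 105 mm tall; leave it
- dish_center (a point): middle of a closed petri dish, 61 mm across, 15 mm tall; leave it
- clip_center (a point): middle of a small U-shaped steel balance weight, 28 x 16 x 17 mm, lying on the bench; it will be clipped on later, leave it

How it is judged:
By the outcome, as a careful person would: the job done as asked, in the order asked, and still so for the second after the job is handed in, while the arm keeps its last pose, push and grip.
It also fails if it takes over 72 s, if anything falls off the work surface, if the arm or the gripper's body presses on something with over 40 N, if the wrist force passes 120 N, or if a joint passes its speed limit or range.

## Working session

There is one attempt and no reset: what is moved stays moved. The work goes in short steps, Python scripts to look and compute and a shell command to move; the robot and the scene stay as the last step left them, time stands still between calls to the robot, and variables do not carry over. Pictures are saved under pics/ and viewed, at most 10 in all, crops included, and the job is handed in when it is done.

```bash
mkdir -p pics
python3 - <<'E'
from station import state,camera,tip_extent
import cv2,numpy as np
print(state(),tip_extent)
a=[]
for n in("scene","top"):
    c=camera(n);np.savez(n,**c);cv2.imwrite(f"pics/{n}0.png",c["color"][:,:,::-1]);print(n,c["fov_y"],c["cx"],c["cy"],c["world_from_camera"].round(3).tolist())
E
```

```text
{'clock': 0.0, 'joint_positions': array([62.07470977, 24.93611298,  1.4288343 , 90.18885336, -0.66430349,
       64.97487584, -4.30092345]), 'qvel': array([ 0.06796726,  0.0268781 , -0.05899704, -0.00579342, -0.01932449,
       -0.04725227,  0.02355271]), 'joint_efforts': array([ 1.68086585e-04, -6.67862177e+01,  9.85210799e-01, -3.14462829e+01,
       -6.02907641e-02,  4.28670540e-02,  1.10056244e-04]), 'position': array([ 0.23449817, -0.57908405,  0.4039497 ]), 'ee_rot': array([-1.79908776e+02,  7.73083457e-03,  2.20467058e+01]), 'contact_force': array([-0.12206083,  0.02647325,  0.53752988]), 'ft_torque': array([0.00891897, 0.01824141, 0.01481154]), 'gripper_force': 0.0, 'finger_gap': 0.0924730485592499} 0.178
scene 42.957904861749796 275.5798717242464 206.74016528175218 [[-0.743, -0.405, 0.533, 0.032], [-0.669, 0.428, -0.608, 0.746], [0.018, -0.808, -0.588, 0.676], [0.0, 0.0, 0.0, 1.0]]
top 44.037044142932174 284.28195374792904 212.53934326782348 [[0.059, -0.972, 0.228, 0.315], [-0.998, -0.057, 0.013, 0.196], [0.0, -0.228, -0.974, 1.118], [0.0, 0.0, 0.0, 1.0]]
```

View pics/scene0.png

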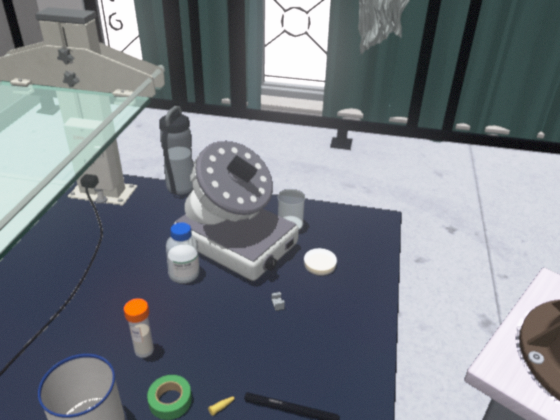

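View pics/top0.png

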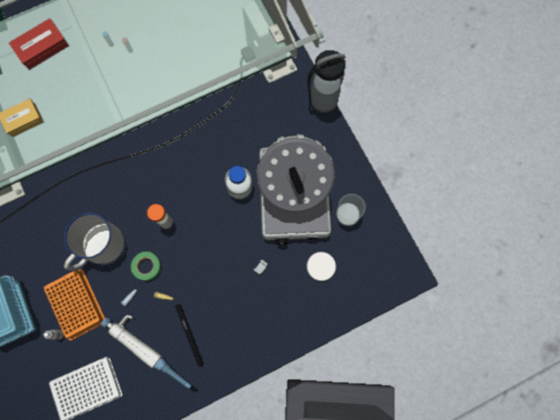

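The scene picture shows the drum at (233,180) with the knob at (243,168). The top picture has the drum at (296,172), knob at (297,180) and the base front at (297,238). I'll measure the lid plane, its centre and the bar direction from depth.

```bash
cat > h.py <<'E'
import numpy as np
def cloud(c):
    d=c["depth"];h,w=d.shape;f=h/2/np.tan(np.radians(float(c["fov_y"]))/2)
    v,u=np.mgrid[:h,:w];P=np.stack([(u-c["cx"])*d/f,(v-c["cy"])*d/f,d],-1)
    T=c["world_from_camera"];return P@T[:3,:3].T+T[:3,3]
E
python3 - <<'E'
import numpy as np,cv2
from h import cloud
for n,box in(("top",(255,335,135,245)),("scene",(170,305,135,275))):
    c=dict(np.load(n+".npz"));P=cloud(c);x0,x1,y0,y1=box
    Q=P[y0:y1,x0:x1].reshape(-1,3);C=c["color"][y0:y1,x0:x1].reshape(-1,3).astype(int)
    print(n,"knobpix",P[180,297] if n=="top" else P[168,243])
    rng=np.random.default_rng(0);best=None
    S=Q[Q[:,2]>.09]
    for _ in range(500):
        a,b,d=S[rng.choice(len(S),3)];m=np.cross(b-a,d-a);m/=np.linalg.norm(m)+1e-12
        if abs(m[2])<.6 or abs(m[2])>.95: continue
        k=(abs((S-a)@m)<.002)
        if best is None or k.sum()>best.sum(): best=k
    L=S[best];o=L.mean(0);m=np.linalg.svd(L-o)[2][2];m*=np.sign(m[2])
    yaw=np.degrees(np.arctan2(-m[1],-m[0]))
    # in-plane enclosing circle
    e1=np.cross([0,0,1],m);e1/=np.linalg.norm(e1);e2=np.cross(m,e1)
    Z=(Q-o)@m;uv=np.c_[(Q-o)@e1,(Q-o)@e2]
    lid=(abs(Z)<.002)&(np.hypot(*uv.T)<.09)
    ctr,r=cv2.minEnclosingCircle(uv[lid].astype(np.float32));lc=o+ctr[0]*e1+ctr[1]*e2
    print("normal",m,"tilt",np.degrees(np.arccos(m[2])),"yaw",yaw,"center",lc,"r",r,lid.sum())
    k=(Z>.028)&(Z<.045)&(np.hypot(*(uv-ctr).T)<.04)
    K=Q[k];kc=K.mean(0);q=uv[k];(cx,cy),wh,a=cv2.minAreaRect(q.astype(np.float32))
    w=np.linalg.svd(q-q.mean(0))[2][0];d=w[0]*e1+w[1]*e2
    print("knob",k.sum(),"size",wh,"top",Z[k].max(),"mid on lid",kc-Z[k].mean()*m,"rectmid",o+cx*e1+cy*e2,"dir",d,"ang from e1",np.degrees(np.arctan2(w[1],w[0])))
    print("e1",e1,"e2",e2)
    B=Q[(abs(Q[:,2]-.056)<.004)];(bx,by),bw,ba=cv2.minAreaRect(B[:,:2].astype(np.float32));print("base",bx,by,bw,ba)
    # items
c=dict(np.load("top.npz"));P=cloud(c)
for n,(u,v) in dict(beaker=(350,212),dish=(321,266),clip=(261,267),bottle=(238,175),flask=(328,65)).items():print(n,P[v,u])
E
```

```text
top knobpix [0.59304765 0.18914824 0.20057629]
normal [-0.57654599 -0.06152877  0.81474471] tilt 35.437873193825496 yaw 6.091528406465088 center [0.61123663 0.19128521 0.16613208] r 0.07416251301765442 2960
knob 190 size (0.015017311088740826, 0.046245187520980835) top 0.041072271188813035 mid on lid [0.61218378 0.19219804 0.16687126] rectmid [0.61115053 0.19175712 0.1661068 ] dir [-0.71847998 -0.43665908 -0.5414013 ] ang from e1 -69.0256130278978
e1 [ 0.10611705 -0.99435365  0.        ] e2 [0.81014437 0.0864583  0.57981985]
base 0.6152499914169312 0.19187626242637634 (0.1938616931438446, 0.14078520238399506) 5.193602561950684
scene knobpix [0.58704062 0.19879438 0.19111748]
normal [-0.5707071  -0.05077674  0.81958229] tilt 34.9569990539962 yaw 5.084311705165042 center [0.60858768 0.19541282 0.1652554 ] r 0.07439705729484558 3030
knob 237 size (0.01595183275640011, 0.045302070677280426) top 0.04001354988274428 mid on lid [0.6088371  0.19591379 0.16546012] rectmid [0.60941187 0.19403827 0.16574416] dir [-0.72716647 -0.4324185  -0.5331446 ] ang from e1 -68.51396355689046
e1 [ 0.08862157 -0.99606537  0.        ] e2 [0.81635753 0.07263267 0.57296149]
base 0.6479698419570923 0.1561509221792221 (0.26266947388648987, 0.33020180463790894) 51.093467712402344
beaker [5.86910773e-01 6.65994908e-02 7.17445773e-05]
dish [0.46133145 0.12657361 0.01589702]
clip [0.45282892 0.25441769 0.0069953 ]
bottle [0.62569153 0.30908905 0.10455361]
flask [0.84386801 0.13975072 0.17479416]
```

```bash
cat >> h.py <<'E'
from scipy.spatial.transform import Rotation as R
n=np.array([-.571,-.055,.819]);n/=np.linalg.norm(n)
lid=np.array([.610,.193,.1655])
e1=np.cross([0,0,1],n);e1/=np.linalg.norm(e1);e2=np.cross(n,e1)
def target(h,ang=-68.8):   # TCP with grasp point h above lid; bar angle from e1
    a=np.radians(ang);x=-(np.cos(a)*e1+np.sin(a)*e2);x=x*np.sign(x[0]);z=-n
    return lid+(h+.159)*n,R.from_matrix(np.c_[x,np.cross(z,x),z])
def togo(s,h,ang=-68.8):
    p,r=target(h,ang);c=R.from_euler('xyz',s["ee_rot"],degrees=True)
    d=(p-s["position"])*1e3;v=(r*c.inv()).as_rotvec(degrees=True)
    print("d mm",d.round(1),"rot",v.round(2),np.linalg.norm(d).round(1),np.linalg.norm(v).round(1),"jp",s["joint_positions"].round(1),"t",s["clock"])
E
python3 - <<'E'
from h import *;from station import state
togo(state(),.12);print(n.round(4),target(.12)[0])
E
```

```text
d mm [216.2 756.8 -10. ] rot [  1.87 -35.     4.49] 787.1 35.3 jp [62.1 24.9  1.4 90.2 -0.7 65.  -4.3] t 0.1
[-0.571  -0.055   0.8191] [0.45067722 0.17765367 0.39402077]
```

```bash
python3 -m pendant '[{"rot":[0,0,0],"offset":[10,38,3],"grip":1},{"rot":[0,0,0],"offset":[10,38,3],"grip":1},{"rot":[0,0,0],"offset":[10,38,3],"grip":1},{"rot":[0,0,0],"offset":[10,38,3],"grip":1},{"rot":[0,0,0],"offset":[10,38,3],"grip":1},{"rot":[0,0,0],"offset":[10,38,3],"grip":1},{"rot":[0,0,0],"offset":[10,38,3],"grip":1},{"rot":[0,0,0],"offset":[10,38,3],"grip":1},{"rot":[0,0,0],"offset":[10,38,3],"grip":1},{"rot":[0,0,0],"offset":[10,38,3],"grip":1}]'
python3 -c "
from h import *;from station import state
togo(state(),.12)"
```

```text
clock: 1.1
position: [0.3345, -0.1977, 0.4348]
ee_rot: [180.0, 0.0, 22.0]
contact_force: [0.8, 0.2, -0.5]
finger_gap: 0.0917
gripper_force: 0.0
d mm [116.2 375.3 -40.7] rot [  1.95 -34.97   4.52] 395.0 35.3 jp [ 35.8   1.7 -13.4 116.5   0.5  61.8 -45.7] t 1.1
```

```bash
python3 -m pendant '[{"rot":[0.2,-3.5,0.45],"offset":[12,37,0],"grip":1},{"rot":[0.2,-3.5,0.45],"offset":[12,37,0],"grip":1},{"rot":[0.2,-3.5,0.45],"offset":[12,37,0],"grip":1},{"rot":[0.2,-3.5,0.45],"offset":[12,37,0],"grip":1},{"rot":[0.2,-3.5,0.45],"offset":[12,37,0],"grip":1},{"rot":[0.2,-3.5,0.45],"offset":[12,37,0],"grip":1},{"rot":[0.2,-3.5,0.45],"offset":[12,37,0],"grip":1},{"rot":[0.2,-3.5,0.45],"offset":[12,37,0],"grip":1},{"rot":[0.2,-3.5,0.45],"offset":[10,37,0],"grip":1},{"rot":[0.2,-3.5,0.45],"offset":[10,37,0],"grip":1}]'
python3 -c "
from h import *;from station import state
togo(state(),.12)"
```

```text
clock: 2.1
position: [0.4485, 0.1629, 0.4345]
ee_rot: [166.1, -31.7, 30.5]
contact_force: [1.1, -1.8, 0.1]
finger_gap: 0.092
gripper_force: 0.0
d mm [  2.2  14.8 -40.5] rot [ 0.08 -0.72  0.13] 43.2 0.7 jp [   7.1    4.6  -40.8  119.7   37.2   30.8 -124.2] t 2.1
```

```bash
python3 -m pendant '[{"rot":[0,-0.7,0.1],"offset":[2,15,-40],"grip":1},{"rot":[0,0,0],"offset":[0,0,0],"grip":1},{"rot":[0,0,0],"offset":[0,0,0],"grip":1}]'
python3 -c "
from h import *;from station import state,camera
import cv2
togo(state(),.12);c=camera('wrist');cv2.imwrite('pics/w1.png',c['color'][:,:,::-1]);np.savez('wrist',**c)
print(c['world_from_camera'].round(3).tolist())
f=210/np.tan(np.radians(c['fov_y'])/2);T=c['world_from_camera']
for nm,p in dict(knobtop=lid+.037*n,lid=lid,grasp=target(.026)[0]-.159*n).items():
    q=T[:3,:3].T@(p-T[:3,3]);print(nm,f*q[:2]/q[2]+[c['cx'],c['cy']])
"
```

```text
clock: 2.4
position: [0.4501, 0.1722, 0.4025]
ee_rot: [165.7, -31.8, 30.7]
contact_force: [0.6, -0.4, -0.1]
finger_gap: 0.0921
gripper_force: 0.0
d mm [ 0.6  5.5 -8.5] rot [ 0.33 -0.48  0.14] 10.1 0.6 jp [   3.1    7.7  -39.4  122.1   47.7   29.3 -135.9] t 2.4
[[0.383, -0.85, 0.362, 0.51], [-0.9, -0.432, -0.062, 0.202], [0.209, -0.302, -0.93, 0.421], [0.0, 0.0, 0.0, 1.0]]
knobtop [266.68848408 215.27959545]
lid [267.7462969  203.82663425]
grasp [267.03463216 211.53184301]
```

View pics/w1.png

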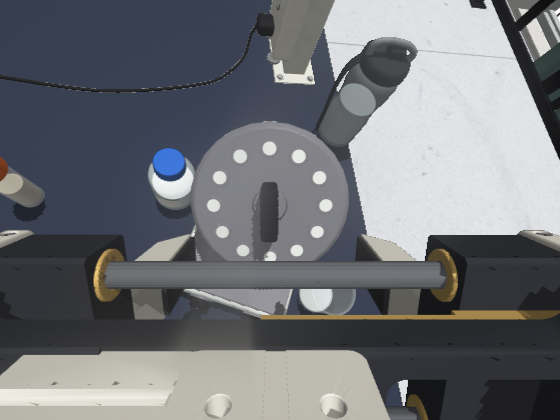

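The wrist view shows the bar knob upright at (269,212) between the fingers, 3 px from the prediction. Joint 7 is at -136, so I'll turn the tool half round to +44 before gripping.

```bash
python3 -m pendant '[{"rot":[-4.67,-0.45,6.7],"offset":[0,0,0],"grip":1},{"rot":[-4.67,-0.45,6.7],"offset":[0,0,0],"grip":1},{"rot":[-4.67,-0.45,6.7],"offset":[0,0,0],"grip":1},{"rot":[-4.67,-0.45,6.7],"offset":[0,0,0],"grip":1},{"rot":[-4.67,-0.45,6.7],"offset":[0,0,0],"grip":1},{"rot":[-4.67,-0.45,6.7],"offset":[0,0,0],"grip":1},{"rot":[-4.67,-0.45,6.7],"offset":[0,0,0],"grip":1},{"rot":[-4.67,-0.45,6.7],"offset":[0,0,0],"grip":1},{"rot":[-4.67,-0.45,6.7],"offset":[0,0,0],"grip":1},{"rot":[-4.67,-0.45,6.7],"offset":[0,0,0],"grip":1},{"rot":[-4.67,-0.45,6.7],"offset":[0,0,0],"grip":1}]'
python3 -m pendant '[{"rot":[-4.67,-0.45,6.7],"offset":[0,0,0],"grip":1},{"rot":[-4.67,-0.45,6.7],"offset":[0,0,0],"grip":1},{"rot":[-4.67,-0.45,6.7],"offset":[0,0,0],"grip":1},{"rot":[-4.67,-0.45,6.7],"offset":[0,0,0],"grip":1},{"rot":[-4.67,-0.45,6.7],"offset":[0,0,0],"grip":1},{"rot":[-4.67,-0.45,6.7],"offset":[0,0,0],"grip":1},{"rot":[-4.67,-0.45,6.7],"offset":[0,0,0],"grip":1},{"rot":[-4.67,-0.45,6.7],"offset":[0,0,0],"grip":1},{"rot":[-4.67,-0.45,6.7],"offset":[0,0,0],"grip":1},{"rot":[-4.67,-0.45,6.7],"offset":[0,0,0],"grip":1},{"rot":[-4.67,-0.45,6.7],"offset":[0,0,0],"grip":1},{"rot":[0,0,0],"offset":[0,0,0],"grip":1}]'
sed -i 's/x=x\*np.sign(x\[0\]);z=-n/x=-x*np.sign(x[0]);z=-n/' h.py
python3 -c "
from h import *;from station import state
togo(state(),.12);togo(state(),.026)"
```

```text
clock: 3.55
position: [0.4509, 0.1713, 0.4045]
ee_rot: [146.6, 12.5, 113.0]
contact_force: [-0.4, -0.7, 0.1]
finger_gap: 0.0919
gripper_force: 0.0
clock: 4.75
position: [0.451, 0.1713, 0.4041]
ee_rot: [-165.8, 32.7, -149.1]
contact_force: [-0.2, 0.2, -0.0]
finger_gap: 0.0917
gripper_force: 0.0
d mm [ -0.3   6.4 -10.1] rot [-0.22  0.31 -0.05] 11.9 0.4 jp [ 23.7  12.6 -63.4 121.3  57.5  33.9  36.5] t 4.75
d mm [ 53.4  11.6 -87.1] rot [-0.22  0.31 -0.05] 102.8 0.4 jp [ 23.7  12.6 -63.4 121.3  57.5  33.9  36.5] t 4.75
```

```bash
python3 -m pendant '[{"rot":[-0.2,0.3,0],"offset":[0,6,-10],"grip":1},{"rot":[0,0,0],"offset":[14,1,-20],"grip":1},{"rot":[0,0,0],"offset":[14,1,-20],"grip":1},{"rot":[0,0,0],"offset":[0,0,0],"grip":1}]'
python3 -c "
from h import *;from station import state
togo(state(),.026)"
```

```text
clock: 5.15
position: [0.4795, 0.179, 0.3516]
ee_rot: [-166.1, 32.2, -149.6]
contact_force: [-0.0, -0.4, -1.2]
finger_gap: 0.0919
gripper_force: 0.0
d mm [ 24.9   3.9 -34.6] rot [-0.2  -0.22  0.26] 42.8 0.4 jp [ 14.7  20.1 -56.5 122.   71.6  35.1  23.2] t 5.15
```

```bash
python3 -m pendant '[{"rot":[-0.2,-0.2,0.25],"offset":[8,1,-12],"grip":1},{"rot":[0,0,0],"offset":[8,1.5,-12],"grip":1},{"rot":[0,0,0],"offset":[9,1,-11],"grip":1},{"rot":[0,0,0],"offset":[0,0,0],"grip":1},{"rot":[0,0,0],"offset":[0,0,0],"grip":1}]'
python3 -c "
from h import *;from station import state,camera
togo(state(),.026)
import cv2
c=camera('wrist');cv2.imwrite('pics/w2.png',c['color'][:,:,::-1])"
```

```text
clock: 5.65
position: [0.5033, 0.1838, 0.3192]
ee_rot: [-165.7, 32.5, -148.9]
contact_force: [-0.1, 0.1, -0.6]
finger_gap: 0.0918
gripper_force: 0.0
d mm [ 1.1 -1.  -2.1] rot [-0.    0.17 -0.23] 2.6 0.3 jp [ 11.1  25.1 -53.  121.5  80.5  35.7  16.6] t 5.65
```

View pics/w2.png

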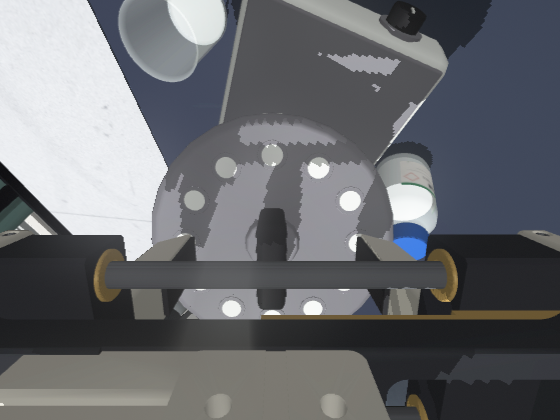

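The bar at column 272 is centred between the fingers (190 and 360). Closing now.

```bash
python3 -m pendant '[{"rot":[0,0,0],"offset":[1,-0.5,-2],"grip":1},{"rot":[0,0,0],"offset":[0,0,0],"grip":0},{"rot":[0,0,0],"offset":[0,0,0],"grip":0},{"rot":[0,0,0],"offset":[0,0,0],"grip":0},{"rot":[0,0,0],"offset":[0,0,0],"grip":0},{"rot":[0,0,0],"offset":[0,0,0],"grip":0},{"rot":[0,0,0],"offset":[0,0,0],"grip":0},{"rot":[0,0,0],"offset":[0,0,0],"grip":0},{"rot":[0,0,0],"offset":[0,0,0],"grip":0},{"rot":[0,0,0],"offset":[0,0,0],"grip":0}]'
cat >> h.py <<'E'
def rd(log=None):
    from station import state
    s=state();r=R.from_euler('xyz',s["ee_rot"],degrees=True).as_matrix()
    x=r[:,0];a=np.degrees(np.arctan2(x@e2,x@e1))
    t=np.asarray(s["ft_torque"]);p=s["position"]-lid
    off=p-(p@n)*n
    print("ang %.2f tau_n %.3f"%(a,t@n),"tau",t.round(3),"F",np.round(s["contact_force"],1),"gap %.4f gf %.0f"%(s["finger_gap"],s["gripper_force"]),"off mm",(off*1e3).round(1),"axis err %.1f"%np.degrees(np.arccos(min(1,-r[:,2]@n))),"jp",s["joint_positions"].round(0),"t %.2f"%s["clock"])
E
python3 -c "
from h import *;rd();print(n)"
```

```text
clock: 6.7
position: [0.5046, 0.1834, 0.3162]
ee_rot: [-165.6, 32.5, -148.8]
contact_force: [-0.5, -0.6, 0.2]
finger_gap: 0.0243
gripper_force: 0.0
ang -68.51 tau_n -0.082 tau [ 0.082  0.545 -0.006] F [-0.5 -0.6  0.2] gap 0.0243 gf 0 off mm [-0.3  0.6 -0.1] axis err 0.2 jp [ 11.  25. -53. 122.  81.  36.  16.] t 6.70
[-0.5710494  -0.05500476  0.81907085]
```

```bash
python3 -m pendant '[{"rot":[0,0,0],"offset":[0,0,0],"grip":0},{"rot":[0,0,0],"offset":[0,0,0],"grip":0},{"rot":[0,0,0],"offset":[0,0,0],"grip":0},{"rot":[0,0,0],"offset":[0,0,0],"grip":0}]'
python3 -c "
from h import *;rd()
from station import camera
for i in range(4): camera('wrist');rd()"
```

```text
clock: 7.1
position: [0.5052, 0.1822, 0.3165]
ee_rot: [-165.5, 32.5, -148.9]
contact_force: [-0.6, -5.1, 3.8]
finger_gap: 0.0139
gripper_force: 30.0
ang -68.58 tau_n -0.164 tau [-0.474  0.193 -0.518] F [-0.6 -5.1  3.8] gap 0.0139 gf 30 off mm [ 0.3 -0.6  0.2] axis err 0.2 jp [ 11.  25. -53. 122.  81.  36.  16.] t 7.10
ang -68.58 tau_n -0.174 tau [-0.502  0.204 -0.549] F [ 0.5 -4.6  4.5] gap 0.0139 gf 30 off mm [ 0.3 -0.6  0.2] axis err 0.2 jp [ 11.  25. -53. 122.  81.  36.  16.] t 7.15
ang -68.58 tau_n -0.112 tau [-0.538  0.168 -0.5  ] F [ 0.1 -4.8  3.7] gap 0.0136 gf 30 off mm [ 0.3 -0.7  0.2] axis err 0.2 jp [ 11.  25. -53. 122.  81.  36.  16.] t 7.20
ang -68.58 tau_n -0.188 tau [-0.478  0.191 -0.55 ] F [-0.1 -5.3  4. ] gap 0.0136 gf 30 off mm [ 0.3 -0.7  0.2] axis err 0.2 jp [ 11.  25. -53. 122.  81.  36.  16.] t 7.25
ang -68.59 tau_n -0.193 tau [-0.447  0.17  -0.535] F [ 0.2 -5.8  4.3] gap 0.0136 gf 30 off mm [ 0.3 -0.7  0.2] axis err 0.2 jp [ 11.  25. -53. 122.  81.  36.  16.] t 7.30
```

```bash
r(){ python3 -c "from h import *;rd()"; }
python3 -m pendant '[{"rot":[-1.71,-0.165,2.46],"offset":[0,0,0],"grip":0},{"rot":[-1.71,-0.165,2.46],"offset":[0,0,0],"grip":0},{"rot":[-1.71,-0.165,2.46],"offset":[0,0,0],"grip":0},{"rot":[-1.71,-0.165,2.46],"offset":[0,0,0],"grip":0}]' >/dev/null; r
python3 -m pendant '[{"rot":[-1.71,-0.165,2.46],"offset":[0,0,0],"grip":0},{"rot":[-1.71,-0.165,2.46],"offset":[0,0,0],"grip":0},{"rot":[-1.71,-0.165,2.46],"offset":[0,0,0],"grip":0}]' >/dev/null; r
python3 -m pendant '[{"rot":[-1.71,-0.165,2.46],"offset":[0,0,0],"grip":0},{"rot":[-1.71,-0.165,2.46],"offset":[0,0,0],"grip":0},{"rot":[-1.71,-0.165,2.46],"offset":[0,0,0],"grip":0}]' >/dev/null; r
python3 -m pendant '[{"rot":[-1.71,-0.165,2.46],"offset":[0,0,0],"grip":0},{"rot":[-1.71,-0.165,2.46],"offset":[0,0,0],"grip":0},{"rot":[-1.71,-0.165,2.46],"offset":[0,0,0],"grip":0}]' >/dev/null; r
```

```text
ang -56.46 tau_n -0.206 tau [-0.47   0.196 -0.566] F [-0.  -4.7  3.6] gap 0.0138 gf 30 off mm [ 0.3 -0.6  0.2] axis err 0.2 jp [ 11.  26. -53. 122.  81.  36.  28.] t 7.70
ang -47.45 tau_n -0.197 tau [-0.418  0.283 -0.513] F [-0.4 -4.3  3.5] gap 0.0136 gf 30 off mm [ 0.3 -0.5  0.2] axis err 0.2 jp [ 12.  26. -53. 121.  81.  36.  37.] t 8.00
ang -38.44 tau_n -0.207 tau [-0.432  0.207 -0.54 ] F [-0.1 -4.2  3.4] gap 0.0139 gf 30 off mm [ 0.2 -0.5  0.1] axis err 0.1 jp [ 12.  26. -54. 121.  81.  36.  46.] t 8.30
ang -29.44 tau_n -0.184 tau [-0.367  0.193 -0.467] F [-0.2 -4.1  3.4] gap 0.0139 gf 30 off mm [ 0.2 -0.4  0.1] axis err 0.1 jp [ 12.  26. -54. 121.  81.  36.  56.] t 8.60
```

```bash
r(){ python3 -c "from h import *;rd()"; }
python3 -m pendant '[{"rot":[-1.71,-0.165,2.46],"offset":[0,0,0],"grip":0},{"rot":[-1.71,-0.165,2.46],"offset":[0,0,0],"grip":0},{"rot":[-1.71,-0.165,2.46],"offset":[0,0,0],"grip":0},{"rot":[-1.71,-0.165,2.46],"offset":[0,0,0],"grip":0}]' >/dev/null; r
python3 -m pendant '[{"rot":[-1.71,-0.165,2.46],"offset":[0,0,0],"grip":0},{"rot":[-1.71,-0.165,2.46],"offset":[0,0,0],"grip":0},{"rot":[-1.71,-0.165,2.46],"offset":[0,0,0],"grip":0},{"rot":[-1.71,-0.165,2.46],"offset":[0,0,0],"grip":0}]' >/dev/null; r
python3 -m pendant '[{"rot":[-1.71,-0.165,2.46],"offset":[0,0,0],"grip":0},{"rot":[-1.71,-0.165,2.46],"offset":[0,0,0],"grip":0},{"rot":[-1.71,-0.165,2.46],"offset":[0,0,0],"grip":0},{"rot":[-1.71,-0.165,2.46],"offset":[0,0,0],"grip":0}]' >/dev/null; r
python3 -m pendant '[{"rot":[-1.71,-0.165,2.46],"offset":[0,0,0],"grip":0},{"rot":[-1.71,-0.165,2.46],"offset":[0,0,0],"grip":0},{"rot":[-1.71,-0.165,2.46],"offset":[0,0,0],"grip":0},{"rot":[-1.71,-0.165,2.46],"offset":[0,0,0],"grip":0}]' >/dev/null; r
python3 -m pendant '[{"rot":[-1.71,-0.165,2.46],"offset":[0,0,0],"grip":0},{"rot":[-1.71,-0.165,2.46],"offset":[0,0,0],"grip":0},{"rot":[-1.71,-0.165,2.46],"offset":[0,0,0],"grip":0},{"rot":[-1.71,-0.165,2.46],"offset":[0,0,0],"grip":0}]' >/dev/null; r
python3 -m pendant '[{"rot":[-1.71,-0.165,2.46],"offset":[0,0,0],"grip":0},{"rot":[-1.71,-0.165,2.46],"offset":[0,0,0],"grip":0},{"rot":[-1.71,-0.165,2.46],"offset":[0,0,0],"grip":0},{"rot":[-1.71,-0.165,2.46],"offset":[0,0,0],"grip":0}]' >/dev/null; r
python3 -m pendant '[{"rot":[-1.71,-0.165,2.46],"offset":[0,0,0],"grip":0},{"rot":[-1.71,-0.165,2.46],"offset":[0,0,0],"grip":0},{"rot":[-1.71,-0.165,2.46],"offset":[0,0,0],"grip":0},{"rot":[-1.71,-0.165,2.46],"offset":[0,0,0],"grip":0}]' >/dev/null; r
echo back
python3 -m pendant '[{"rot":[1.71,0.165,-2.46],"offset":[0,0,0],"grip":0},{"rot":[1.71,0.165,-2.46],"offset":[0,0,0],"grip":0},{"rot":[1.71,0.165,-2.46],"offset":[0,0,0],"grip":0},{"rot":[1.71,0.165,-2.46],"offset":[0,0,0],"grip":0}]' >/dev/null; r
python3 -m pendant '[{"rot":[1.71,0.165,-2.46],"offset":[0,0,0],"grip":0},{"rot":[1.71,0.165,-2.46],"offset":[0,0,0],"grip":0},{"rot":[1.71,0.165,-2.46],"offset":[0,0,0],"grip":0},{"rot":[1.71,0.165,-2.46],"offset":[0,0,0],"grip":0}]' >/dev/null; r
python3 -m pendant '[{"rot":[1.71,0.165,-2.46],"offset":[0,0,0],"grip":0},{"rot":[1.71,0.165,-2.46],"offset":[0,0,0],"grip":0},{"rot":[1.71,0.165,-2.46],"offset":[0,0,0],"grip":0},{"rot":[1.71,0.165,-2.46],"offset":[0,0,0],"grip":0}]' >/dev/null; r
```

```text
ang -17.43 tau_n -0.257 tau [-0.279  0.181 -0.497] F [-1.3 -4.4  2.5] gap 0.0134 gf 30 off mm [ 0.1 -0.4  0. ] axis err 0.1 jp [ 12.  26. -55. 121.  81.  37.  68.] t 9.00
ang -5.42 tau_n -0.233 tau [-0.332  0.213 -0.502] F [-2.  -3.8  1.8] gap 0.0136 gf 30 off mm [ 0.  -0.4  0. ] axis err 0.1 jp [ 13.  26. -55. 121.  81.  37.  80.] t 9.40
ang 6.59 tau_n -0.184 tau [-0.341  0.238 -0.447] F [-2.8 -3.6  3.4] gap 0.0138 gf 30 off mm [-0.  -0.4 -0.1] axis err 0.2 jp [ 13.  26. -55. 121.  81.  37.  92.] t 9.80
ang 18.58 tau_n -0.184 tau [-0.375  0.301 -0.466] F [-2.1 -4.5  2.1] gap 0.0138 gf 30 off mm [-0.1 -0.4 -0.1] axis err 0.2 jp [ 13.  27. -56. 121.  81.  37. 104.] t 10.20
ang 30.58 tau_n -0.258 tau [-0.278  0.347 -0.485] F [-2.7 -3.8  2.8] gap 0.0140 gf 30 off mm [-0.2 -0.4 -0.2] axis err 0.3 jp [ 13.  27. -56. 121.  81.  38. 116.] t 10.60
ang 42.58 tau_n -0.304 tau [-0.286  0.458 -0.539] F [-3.4 -5.6  2.7] gap 0.0139 gf 30 off mm [-0.2 -0.5 -0.2] axis err 0.3 jp [ 14.  27. -57. 121.  81.  38. 128.] t 11.00
ang 54.58 tau_n -0.276 tau [-0.317  0.558 -0.521] F [-4.1 -5.2  3. ] gap 0.0137 gf 30 off mm [-0.3 -0.5 -0.2] axis err 0.3 jp [ 14.  27. -57. 121.  81.  38. 140.] t 11.40
back
ang 42.39 tau_n 0.324 tau [-0.629  0.413 -0.016] F [-2.5 -4.2  2.6] gap 0.0142 gf 30 off mm [-0.2 -0.5 -0.2] axis err 0.3 jp [ 14.  27. -57. 121.  81.  38. 128.] t 11.80
ang 30.40 tau_n 0.285 tau [-0.65   0.316 -0.083] F [-0.7 -4.1  2.3] gap 0.0139 gf 30 off mm [-0.2 -0.5 -0.2] axis err 0.2 jp [ 13.  27. -56. 121.  81.  38. 116.] t 12.20
ang 18.39 tau_n 0.340 tau [-0.678  0.25  -0.041] F [-0.2 -5.   2.5] gap 0.0139 gf 30 off mm [-0.1 -0.5 -0.1] axis err 0.2 jp [ 13.  27. -56. 121.  81.  37. 104.] t 12.60
```

```bash
r(){ python3 -c "from h import *;rd()" | cut -c1-30; }
python3 -m pendant '[{"rot":[1.71,0.165,-2.46],"offset":[0,0,0],"grip":0},{"rot":[1.71,0.165,-2.46],"offset":[0,0,0],"grip":0},{"rot":[1.71,0.165,-2.46],"offset":[0,0,0],"grip":0},{"rot":[1.71,0.165,-2.46],"offset":[0,0,0],"grip":0}]' >/dev/null; r
python3 -m pendant '[{"rot":[1.71,0.165,-2.46],"offset":[0,0,0],"grip":0},{"rot":[1.71,0.165,-2.46],"offset":[0,0,0],"grip":0},{"rot":[1.71,0.165,-2.46],"offset":[0,0,0],"grip":0},{"rot":[1.71,0.165,-2.46],"offset":[0,0,0],"grip":0}]' >/dev/null; r
python3 -m pendant '[{"rot":[1.71,0.165,-2.46],"offset":[0,0,0],"grip":0},{"rot":[1.71,0.165,-2.46],"offset":[0,0,0],"grip":0},{"rot":[1.71,0.165,-2.46],"offset":[0,0,0],"grip":0},{"rot":[1.71,0.165,-2.46],"offset":[0,0,0],"grip":0}]' >/dev/null; r
python3 -m pendant '[{"rot":[1.71,0.165,-2.46],"offset":[0,0,0],"grip":0},{"rot":[1.71,0.165,-2.46],"offset":[0,0,0],"grip":0},{"rot":[1.71,0.165,-2.46],"offset":[0,0,0],"grip":0},{"rot":[1.71,0.165,-2.46],"offset":[0,0,0],"grip":0}]' >/dev/null; r
python3 -m pendant '[{"rot":[1.71,0.165,-2.46],"offset":[0,0,0],"grip":0},{"rot":[1.71,0.165,-2.46],"offset":[0,0,0],"grip":0},{"rot":[1.71,0.165,-2.46],"offset":[0,0,0],"grip":0},{"rot":[1.71,0.165,-2.46],"offset":[0,0,0],"grip":0}]' >/dev/null; r
python3 -m pendant '[{"rot":[1.71,0.165,-2.46],"offset":[0,0,0],"grip":0},{"rot":[1.71,0.165,-2.46],"offset":[0,0,0],"grip":0},{"rot":[1.71,0.165,-2.46],"offset":[0,0,0],"grip":0},{"rot":[1.71,0.165,-2.46],"offset":[0,0,0],"grip":0}]' >/dev/null; r
python3 -m pendant '[{"rot":[1.71,0.165,-2.46],"offset":[0,0,0],"grip":0},{"rot":[1.71,0.165,-2.46],"offset":[0,0,0],"grip":0},{"rot":[1.71,0.165,-2.46],"offset":[0,0,0],"grip":0},{"rot":[1.71,0.165,-2.46],"offset":[0,0,0],"grip":0}]' >/dev/null; r
python3 -m pendant '[{"rot":[1.71,0.165,-2.46],"offset":[0,0,0],"grip":0},{"rot":[1.71,0.165,-2.46],"offset":[0,0,0],"grip":0},{"rot":[1.71,0.165,-2.46],"offset":[0,0,0],"grip":0},{"rot":[1.71,0.165,-2.46],"offset":[0,0,0],"grip":0}]' >/dev/null; r
python3 -m pendant '[{"rot":[1.71,0.165,-2.46],"offset":[0,0,0],"grip":0},{"rot":[1.71,0.165,-2.46],"offset":[0,0,0],"grip":0},{"rot":[1.71,0.165,-2.46],"offset":[0,0,0],"grip":0},{"rot":[1.71,0.165,-2.46],"offset":[0,0,0],"grip":0}]' >/dev/null; r
python3 -m pendant '[{"rot":[1.71,0.165,-2.46],"offset":[0,0,0],"grip":0},{"rot":[1.71,0.165,-2.46],"offset":[0,0,0],"grip":0},{"rot":[1.71,0.165,-2.46],"offset":[0,0,0],"grip":0},{"rot":[1.71,0.165,-2.46],"offset":[0,0,0],"grip":0}]' >/dev/null; r
python3 -m pendant '[{"rot":[1.71,0.165,-2.46],"offset":[0,0,0],"grip":0},{"rot":[1.71,0.165,-2.46],"offset":[0,0,0],"grip":0},{"rot":[1.71,0.165,-2.46],"offset":[0,0,0],"grip":0},{"rot":[1.71,0.165,-2.46],"offset":[0,0,0],"grip":0}]' >/dev/null; r
python3 -m pendant '[{"rot":[1.71,0.165,-2.46],"offset":[0,0,0],"grip":0},{"rot":[1.71,0.165,-2.46],"offset":[0,0,0],"grip":0},{"rot":[1.71,0.165,-2.46],"offset":[0,0,0],"grip":0},{"rot":[1.71,0.165,-2.46],"offset":[0,0,0],"grip":0}]' >/dev/null; r
python3 -c "from h import *;rd()"
```

```text
ang 6.39 tau_n 0.349 tau [-0.6
ang -5.61 tau_n 0.383 tau [-0.
ang -17.62 tau_n 0.399 tau [-0
ang -29.62 tau_n 0.370 tau [-0
ang -41.63 tau_n 0.427 tau [-0
ang -53.64 tau_n 0.351 tau [-0
ang -65.65 tau_n 0.349 tau [-0
ang -77.66 tau_n 0.355 tau [-0
ang -89.67 tau_n 0.366 tau [-0
ang -101.67 tau_n 0.270 tau [-
ang -113.68 tau_n 0.241 tau [-
ang -125.69 tau_n 0.216 tau [-
ang -125.69 tau_n 0.216 tau [-0.85   0.166 -0.318] F [-0.8 -6.9  4.4] gap 0.0137 gf 30 off mm [ 0.3 -1.   0.1] axis err 0.4 jp [  9.  25. -51. 122.  81.  35. -41.] t 17.40
```

```bash
r(){ python3 -c "from h import *;rd()" | cut -c1-30; }
python3 -m pendant '[{"rot":[1.71,0.165,-2.46],"offset":[0,0,0],"grip":0},{"rot":[1.71,0.165,-2.46],"offset":[0,0,0],"grip":0},{"rot":[1.71,0.165,-2.46],"offset":[0,0,0],"grip":0},{"rot":[1.71,0.165,-2.46],"offset":[0,0,0],"grip":0}]' >/dev/null; r
python3 -m pendant '[{"rot":[1.71,0.165,-2.46],"offset":[0,0,0],"grip":0},{"rot":[1.71,0.165,-2.46],"offset":[0,0,0],"grip":0},{"rot":[1.71,0.165,-2.46],"offset":[0,0,0],"grip":0},{"rot":[1.71,0.165,-2.46],"offset":[0,0,0],"grip":0}]' >/dev/null; r
python3 -m pendant '[{"rot":[1.71,0.165,-2.46],"offset":[0,0,0],"grip":0},{"rot":[1.71,0.165,-2.46],"offset":[0,0,0],"grip":0},{"rot":[1.71,0.165,-2.46],"offset":[0,0,0],"grip":0},{"rot":[1.71,0.165,-2.46],"offset":[0,0,0],"grip":0}]' >/dev/null; r
python3 -m pendant '[{"rot":[1.71,0.165,-2.46],"offset":[0,0,0],"grip":0},{"rot":[1.71,0.165,-2.46],"offset":[0,0,0],"grip":0},{"rot":[1.71,0.165,-2.46],"offset":[0,0,0],"grip":0},{"rot":[1.71,0.165,-2.46],"offset":[0,0,0],"grip":0}]' >/dev/null; r
python3 -m pendant '[{"rot":[1.71,0.165,-2.46],"offset":[0,0,0],"grip":0},{"rot":[1.71,0.165,-2.46],"offset":[0,0,0],"grip":0},{"rot":[1.71,0.165,-2.46],"offset":[0,0,0],"grip":0},{"rot":[1.71,0.165,-2.46],"offset":[0,0,0],"grip":0}]' >/dev/null; r
python3 -m pendant '[{"rot":[1.71,0.165,-2.46],"offset":[0,0,0],"grip":0},{"rot":[1.71,0.165,-2.46],"offset":[0,0,0],"grip":0},{"rot":[1.71,0.165,-2.46],"offset":[0,0,0],"grip":0},{"rot":[1.71,0.165,-2.46],"offset":[0,0,0],"grip":0}]' >/dev/null; r
python3 -c "from h import *;rd()"
echo up
python3 -m pendant '[{"rot":[-1.71,-0.165,2.46],"offset":[0,0,0],"grip":0},{"rot":[-1.71,-0.165,2.46],"offset":[0,0,0],"grip":0},{"rot":[-1.71,-0.165,2.46],"offset":[0,0,0],"grip":0},{"rot":[-1.71,-0.165,2.46],"offset":[0,0,0],"grip":0}]' >/dev/null; r
python3 -m pendant '[{"rot":[-1.71,-0.165,2.46],"offset":[0,0,0],"grip":0},{"rot":[-1.71,-0.165,2.46],"offset":[0,0,0],"grip":0},{"rot":[-1.71,-0.165,2.46],"offset":[0,0,0],"grip":0},{"rot":[-1.71,-0.165,2.46],"offset":[0,0,0],"grip":0}]' >/dev/null; r
python3 -m pendant '[{"rot":[-1.71,-0.165,2.46],"offset":[0,0,0],"grip":0},{"rot":[-1.71,-0.165,2.46],"offset":[0,0,0],"grip":0},{"rot":[-1.71,-0.165,2.46],"offset":[0,0,0],"grip":0},{"rot":[-1.71,-0.165,2.46],"offset":[0,0,0],"grip":0}]' >/dev/null; r
python3 -m pendant '[{"rot":[-1.71,-0.165,2.46],"offset":[0,0,0],"grip":0},{"rot":[-1.71,-0.165,2.46],"offset":[0,0,0],"grip":0},{"rot":[-1.71,-0.165,2.46],"offset":[0,0,0],"grip":0},{"rot":[-1.71,-0.165,2.46],"offset":[0,0,0],"grip":0}]' >/dev/null; r
python3 -m pendant '[{"rot":[-1.71,-0.165,2.46],"offset":[0,0,0],"grip":0},{"rot":[-1.71,-0.165,2.46],"offset":[0,0,0],"grip":0},{"rot":[-1.71,-0.165,2.46],"offset":[0,0,0],"grip":0},{"rot":[-1.71,-0.165,2.46],"offset":[0,0,0],"grip":0}]' >/dev/null; r
python3 -m pendant '[{"rot":[-1.71,-0.165,2.46],"offset":[0,0,0],"grip":0},{"rot":[-1.71,-0.165,2.46],"offset":[0,0,0],"grip":0},{"rot":[-1.71,-0.165,2.46],"offset":[0,0,0],"grip":0},{"rot":[-1.71,-0.165,2.46],"offset":[0,0,0],"grip":0}]' >/dev/null; r
python3 -m pendant '[{"rot":[-1.71,-0.165,2.46],"offset":[0,0,0],"grip":0},{"rot":[-1.71,-0.165,2.46],"offset":[0,0,0],"grip":0},{"rot":[-1.71,-0.165,2.46],"offset":[0,0,0],"grip":0},{"rot":[-1.71,-0.165,2.46],"offset":[0,0,0],"grip":0}]' >/dev/null; r
python3 -m pendant '[{"rot":[-1.71,-0.165,2.46],"offset":[0,0,0],"grip":0},{"rot":[-1.71,-0.165,2.46],"offset":[0,0,0],"grip":0},{"rot":[-1.71,-0.165,2.46],"offset":[0,0,0],"grip":0},{"rot":[-1.71,-0.165,2.46],"offset":[0,0,0],"grip":0}]' >/dev/null; r
python3 -m pendant '[{"rot":[-1.71,-0.165,2.46],"offset":[0,0,0],"grip":0},{"rot":[-1.71,-0.165,2.46],"offset":[0,0,0],"grip":0},{"rot":[-1.71,-0.165,2.46],"offset":[0,0,0],"grip":0},{"rot":[-1.71,-0.165,2.46],"offset":[0,0,0],"grip":0}]' >/dev/null; r
python3 -c "from h import *;rd()"
```

```text
ang -137.70 tau_n 0.203 tau [-
ang -149.70 tau_n 0.159 tau [-
ang -161.70 tau_n 0.146 tau [-
ang -173.71 tau_n 0.095 tau [-
ang 174.29 tau_n 0.111 tau [-0
ang 162.29 tau_n 0.084 tau [-0
ang 162.29 tau_n 0.084 tau [-0.961  0.623 -0.525] F [-3.1 -6.4  4.7] gap 0.0140 gf 30 off mm [-0.1 -1.2 -0.1] axis err 0.5 jp [   7.   24.  -48.  122.   79.   34. -112.] t 19.80
up
ang 174.48 tau_n -0.400 tau [-
ang -173.52 tau_n -0.420 tau [
ang -161.52 tau_n -0.390 tau [
ang -149.52 tau_n -0.364 tau [
ang -137.51 tau_n -0.317 tau [
ang -125.50 tau_n -0.284 tau [
ang -113.49 tau_n -0.329 tau [
ang -101.48 tau_n -0.238 tau [
ang -89.48 tau_n -0.217 tau [-
ang -89.48 tau_n -0.217 tau [-0.375 -0.073 -0.532] F [-0.3 -5.5  3.2] gap 0.0140 gf 30 off mm [ 0.4 -0.8  0.2] axis err 0.3 jp [ 10.  25. -52. 122.  81.  36.  -5.] t 23.40
```

```bash
cat > fit.py <<'E'
import numpy as np
D="""-47.45 -.197 1|-38.44 -.207 1|-29.44 -.184 1|-17.43 -.257 1|-5.42 -.233 1|6.59 -.184 1|18.58 -.184 1|30.58 -.258 1|42.58 -.304 1|54.58 -.276 1|42.39 .324 -1|30.4 .285 -1|18.39 .34 -1|6.39 .349 -1|-5.61 .383 -1|-17.62 .399 -1|-29.62 .370 -1|-41.63 .427 -1|-53.64 .351 -1|-65.65 .349 -1|-77.66 .355 -1|-89.67 .366 -1|-101.67 .27 -1|-113.68 .241 -1|-125.69 .216 -1|-137.7 .203 -1|-149.7 .159 -1|-161.7 .146 -1|-173.71 .095 -1|174.29 .111 -1|162.29 .084 -1|174.48 -.4 1|-173.52 -.42 1|-161.52 -.39 1|-149.52 -.364 1|-137.51 -.317 1|-125.5 -.284 1|-113.49 -.329 1|-101.48 -.238 1|-89.48 -.217 1"""
M=np.array([list(map(float,l.split())) for l in D.split("|")])
def fit(M,bias):
    a=np.radians(M[:,0]);A=np.c_[-M[:,2],np.cos(a),np.sin(a)]
    if bias:A=np.c_[A,np.ones(len(a))]
    x,_,_,_=np.linalg.lstsq(A,M[:,1],rcond=None);r=M[:,1]-A@x;s=r.std(ddof=A.shape[1]);C=s**2*np.linalg.inv(A.T@A)
    amp=np.hypot(x[1],x[2]);g=np.array([0,-x[2],x[1]]+[0]*bias)/amp**2
    print("f %.3f A %.3f lowest at ang %.1f +- %.1f"%(x[0],amp,np.degrees(np.arctan2(x[2],x[1]))+90,np.degrees(np.sqrt(g@C@g))),"bias",x[3:],"rms",s.round(3))
if __name__=="__main__":
    for b in(0,1):fit(M,b)
E
python3 fit.py
```

```text
f 0.277 A 0.114 lowest at ang 68.7 +- 4.1 bias [] rms 0.034
f 0.277 A 0.136 lowest at ang 58.4 +- 3.2 bias [-0.03448007] rms 0.03
```

The fitted amplitude (0.11–0.14) is below the stated 0.16, which suggests the gripper's own weight gives an angle-dependent moment. I'll open around the bar in place, since the fingers clear it, and measure that moment unloaded.

```bash
cat >> h.py <<'E'
def avg(k=5):
    from station import state,camera
    T=[];F=[]
    for i in range(k):
        camera("wrist");s=state();T.append(s["ft_torque"]);F.append(s["contact_force"])
    r=R.from_euler('xyz',s["ee_rot"],degrees=True).as_matrix();x=r[:,0]
    t=np.mean(T,0);f=np.mean(F,0)
    print("ang %.2f tau_n %.3f"%(np.degrees(np.arctan2(x@e2,x@e1)),t@n),"sd %.3f"%np.std(np.array(T)@n),"tool tau",(r.T@t).round(3),"F",f.round(1),"gap %.3f t %.2f"%(s["finger_gap"],s["clock"]))
E
a(){ python3 -c "from h import *;avg()"; }
python3 -m pendant '[{"rot":[0,0,0],"offset":[0,0,0],"grip":0.9},{"rot":[0,0,0],"offset":[0,0,0],"grip":0.9},{"rot":[0,0,0],"offset":[0,0,0],"grip":0.9},{"rot":[0,0,0],"offset":[0,0,0],"grip":0.9},{"rot":[0,0,0],"offset":[0,0,0],"grip":0.9},{"rot":[0,0,0],"offset":[0,0,0],"grip":0.9},{"rot":[0,0,0],"offset":[0,0,0],"grip":0.9},{"rot":[0,0,0],"offset":[0,0,0],"grip":0.9},{"rot":[0,0,0],"offset":[0,0,0],"grip":0.9}]'; a
```

```text
clock: 24.3
position: [0.5046, 0.1834, 0.3162]
ee_rot: [-179.7, 35.2, -173.9]
contact_force: [-0.6, 0.3, 0.5]
finger_gap: 0.0806
gripper_force: 0.0
ang -89.51 tau_n -0.054 sd 0.026 tool tau [-0.092  0.554  0.055] F [0.1 0.4 0.1] gap 0.082 t 24.55
```

```bash
a(){ python3 -c "from h import *;avg()"; }
python3 -m pendant '[{"rot":[-4.67,-0.45,6.7],"offset":[0,0,0],"grip":0.9},{"rot":[-4.67,-0.45,6.7],"offset":[0,0,0],"grip":0.9},{"rot":[-4.67,-0.45,6.7],"offset":[0,0,0],"grip":0.9},{"rot":[-4.67,-0.45,6.7],"offset":[0,0,0],"grip":0.9}]' >/dev/null;a
python3 -m pendant '[{"rot":[-4.67,-0.45,6.7],"offset":[0,0,0],"grip":0.9},{"rot":[-4.67,-0.45,6.7],"offset":[0,0,0],"grip":0.9},{"rot":[-4.67,-0.45,6.7],"offset":[0,0,0],"grip":0.9},{"rot":[-4.67,-0.45,6.7],"offset":[0,0,0],"grip":0.9}]' >/dev/null;a
python3 -m pendant '[{"rot":[-4.67,-0.45,6.7],"offset":[0,0,0],"grip":0.9},{"rot":[-4.67,-0.45,6.7],"offset":[0,0,0],"grip":0.9},{"rot":[-4.67,-0.45,6.7],"offset":[0,0,0],"grip":0.9},{"rot":[-4.67,-0.45,6.7],"offset":[0,0,0],"grip":0.9}]' >/dev/null;a
python3 -m pendant '[{"rot":[-4.67,-0.45,6.7],"offset":[0,0,0],"grip":0.9},{"rot":[-4.67,-0.45,6.7],"offset":[0,0,0],"grip":0.9},{"rot":[-4.67,-0.45,6.7],"offset":[0,0,0],"grip":0.9},{"rot":[-4.67,-0.45,6.7],"offset":[0,0,0],"grip":0.9}]' >/dev/null;a
python3 -c "from h import *;rd()"
```

```text
ang -57.03 tau_n -0.085 sd 0.037 tool tau [-0.393  0.389  0.087] F [ 0.2 -0.2  0.1] gap 0.082 t 25.20
ang -24.38 tau_n -0.086 sd 0.022 tool tau [-0.606  0.124  0.088] F [ 0.  -0.3 -0.1] gap 0.083 t 25.85
ang 8.31 tau_n -0.068 sd 0.015 tool tau [-0.631 -0.176  0.07 ] F [-0.  -0.1  0.1] gap 0.082 t 26.50
ang 41.03 tau_n -0.051 sd 0.028 tool tau [-0.452 -0.489  0.052] F [-0.1  0.1 -0.2] gap 0.083 t 27.15
ang 41.03 tau_n -0.034 tau [0.01  0.704 0.013] F [-0.7 -0.3 -0.1] gap 0.0825 gf 0 off mm [-0.3  0.6 -0.1] axis err 0.2 jp [ 13.  27. -57. 121.  81.  38. 126.] t 27.15
```

```bash
a(){ python3 -c "from h import *;avg()"; }
python3 -m pendant '[{"rot":[4.67,0.45,-6.7],"offset":[0,0,0],"grip":0.9},{"rot":[4.67,0.45,-6.7],"offset":[0,0,0],"grip":0.9},{"rot":[4.67,0.45,-6.7],"offset":[0,0,0],"grip":0.9},{"rot":[4.67,0.45,-6.7],"offset":[0,0,0],"grip":0.9},{"rot":[4.67,0.45,-6.7],"offset":[0,0,0],"grip":0.9},{"rot":[4.67,0.45,-6.7],"offset":[0,0,0],"grip":0.9},{"rot":[4.67,0.45,-6.7],"offset":[0,0,0],"grip":0.9},{"rot":[4.67,0.45,-6.7],"offset":[0,0,0],"grip":0.9},{"rot":[4.67,0.45,-6.7],"offset":[0,0,0],"grip":0.9},{"rot":[4.67,0.45,-6.7],"offset":[0,0,0],"grip":0.9},{"rot":[4.67,0.45,-6.7],"offset":[0,0,0],"grip":0.9},{"rot":[4.67,0.45,-6.7],"offset":[0,0,0],"grip":0.9}]' >/dev/null
python3 -m pendant '[{"rot":[4.67,0.45,-6.7],"offset":[0,0,0],"grip":0.9},{"rot":[4.67,0.45,-6.7],"offset":[0,0,0],"grip":0.9},{"rot":[4.67,0.45,-6.7],"offset":[0,0,0],"grip":0.9},{"rot":[4.67,0.45,-6.7],"offset":[0,0,0],"grip":0.9},{"rot":[4.67,0.45,-6.7],"offset":[0,0,0],"grip":0.9},{"rot":[4.67,0.45,-6.7],"offset":[0,0,0],"grip":0.9},{"rot":[4.67,0.45,-6.7],"offset":[0,0,0],"grip":0.9},{"rot":[4.67,0.45,-6.7],"offset":[0,0,0],"grip":0.9}]' >/dev/null;a
python3 -m pendant '[{"rot":[4.67,0.45,-6.7],"offset":[0,0,0],"grip":0.9},{"rot":[4.67,0.45,-6.7],"offset":[0,0,0],"grip":0.9},{"rot":[4.67,0.45,-6.7],"offset":[0,0,0],"grip":0.9},{"rot":[4.67,0.45,-6.7],"offset":[0,0,0],"grip":0.9}]' >/dev/null;a
python3 -m pendant '[{"rot":[4.67,0.45,-6.7],"offset":[0,0,0],"grip":0.9},{"rot":[4.67,0.45,-6.7],"offset":[0,0,0],"grip":0.9},{"rot":[4.67,0.45,-6.7],"offset":[0,0,0],"grip":0.9},{"rot":[4.67,0.45,-6.7],"offset":[0,0,0],"grip":0.9}]' >/dev/null;a
cat >> fit.py <<'E'
    B=np.array([[-89.51,-.054],[-57.03,-.085],[-24.38,-.086],[8.31,-.068],[41.03,-.051]]+eval(open("extra").read()))
    q=np.radians(B[:,0]);G=lambda q,c:np.c_[np.cos(q),np.sin(q),np.ones(len(q))][:,:2+c]
    for c in(0,1):
        x=np.linalg.lstsq(G(q,c),B[:,1],rcond=None)[0];print("gripper",x,"res",(B[:,1]-G(q,c)@x).round(3))
        N=M.copy();N[:,1]-=G(np.radians(M[:,0]),c)@x
        for b in(0,1):fit(N,b)
E
python3 -c "from h import *;rd()"
```

```text
ang -122.09 tau_n -0.054 sd 0.028 tool tau [0.238 0.475 0.053] F [-0.   0.4  0.2] gap 0.082 t 29.40
ang -154.66 tau_n 0.011 sd 0.052 tool tau [ 0.474  0.236 -0.012] F [-0.2  0.1  0. ] gap 0.083 t 30.05
ang 172.66 tau_n 0.022 sd 0.026 tool tau [ 0.552 -0.109 -0.024] F [ 0.2 -0.   0.2] gap 0.083 t 30.70
ang 172.66 tau_n -0.026 tau [-0.078  0.527 -0.051] F [-0.1  0.4  0.1] gap 0.0825 gf 0 off mm [-0.3  0.6 -0.2] axis err 0.2 jp [   8.   24.  -49.  122.   80.   34. -102.] t 30.70
```

```bash
echo '[[-122.09,-.054],[-154.66,.011],[172.66,.022]]'>extra; python3 fit.py
```

```text
f 0.277 A 0.114 lowest at ang 68.7 +- 4.1 bias [] rms 0.034
f 0.277 A 0.136 lowest at ang 58.4 +- 3.2 bias [-0.03448007] rms 0.03
gripper [-0.05539876  0.05841618] res [ 0.005 -0.006 -0.011 -0.022 -0.048 -0.034 -0.014 -0.04 ]
f 0.277 A 0.190 lowest at ang 58.3 +- 2.3 bias [] rms 0.034
f 0.277 A 0.215 lowest at ang 52.9 +- 1.9 bias [-0.03448007] rms 0.03
gripper [-0.04771954  0.03297393 -0.03025975] res [ 0.01  -0.001  0.001  0.005 -0.006 -0.021  0.012  0.001]
f 0.277 A 0.191 lowest at ang 58.2 +- 2.0 bias [] rms 0.03
f 0.277 A 0.194 lowest at ang 57.5 +- 2.2 bias [-0.00422032] rms 0.03
```

Corrected fit: friction 0.277 and amplitude 0.19, both matching the given values, with the heavy side lowest at tool angle ≈ 58°. I'll regrip at −89.5° and turn up to there.

```bash
python3 -m pendant '[{"rot":[-4.65,-0.45,6.68],"offset":[0,0,0],"grip":0.9},{"rot":[-4.65,-0.45,6.68],"offset":[0,0,0],"grip":0.9},{"rot":[-4.65,-0.45,6.68],"offset":[0,0,0],"grip":0.9},{"rot":[-4.65,-0.45,6.68],"offset":[0,0,0],"grip":0.9},{"rot":[-4.65,-0.45,6.68],"offset":[0,0,0],"grip":0.9},{"rot":[-4.65,-0.45,6.68],"offset":[0,0,0],"grip":0.9},{"rot":[-4.65,-0.45,6.68],"offset":[0,0,0],"grip":0.9},{"rot":[-4.65,-0.45,6.68],"offset":[0,0,0],"grip":0.9},{"rot":[-4.65,-0.45,6.68],"offset":[0,0,0],"grip":0.9},{"rot":[-4.65,-0.45,6.68],"offset":[0,0,0],"grip":0.9},{"rot":[-4.65,-0.45,6.68],"offset":[0,0,0],"grip":0.9},{"rot":[-4.65,-0.45,6.68],"offset":[0,0,0],"grip":0.9}]' >/dev/null
python3 -c "from h import *;rd()
from station import camera
import cv2
cv2.imwrite('pics/w3.png',camera('wrist')['color'][:,:,::-1])"
```

```text
ang -89.25 tau_n -0.010 tau [0.015 0.551 0.035] F [-0.3 -0.4  0.3] gap 0.0828 gf 0 off mm [-0.3  0.6 -0.1] axis err 0.2 jp [ 11.  25. -52. 122.  81.  35.  -5.] t 31.90
```

View pics/w3.png

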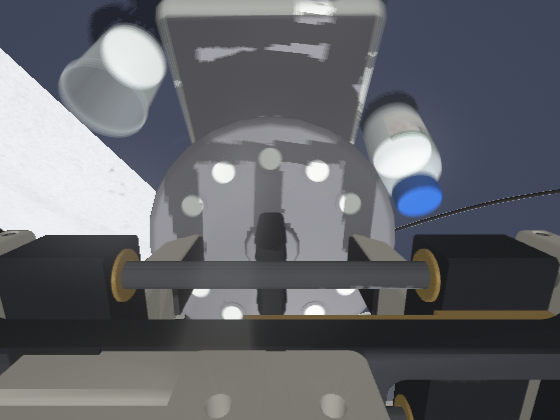

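The bar is still upright in the tool view at column 272, so the drum stayed where I left it. Closing and turning.

```bash
python3 -m pendant '[{"rot":[0,0,0],"offset":[0,0,0],"grip":0},{"rot":[0,0,0],"offset":[0,0,0],"grip":0},{"rot":[0,0,0],"offset":[0,0,0],"grip":0},{"rot":[0,0,0],"offset":[0,0,0],"grip":0},{"rot":[0,0,0],"offset":[0,0,0],"grip":0},{"rot":[0,0,0],"offset":[0,0,0],"grip":0},{"rot":[0,0,0],"offset":[0,0,0],"grip":0},{"rot":[0,0,0],"offset":[0,0,0],"grip":0},{"rot":[0,0,0],"offset":[0,0,0],"grip":0},{"rot":[0,0,0],"offset":[0,0,0],"grip":0},{"rot":[0,0,0],"offset":[0,0,0],"grip":0},{"rot":[0,0,0],"offset":[0,0,0],"grip":0}]' 
r(){ python3 -c "from h import *;rd()"|cut -c1-110; }
python3 -m pendant '[{"rot":[0,0,0],"offset":[0,0,0],"grip":0},{"rot":[0,0,0],"offset":[0,0,0],"grip":0},{"rot":[0,0,0],"offset":[0,0,0],"grip":0},{"rot":[-1.71,-0.165,2.46],"offset":[0,0,0],"grip":0},{"rot":[-1.71,-0.165,2.46],"offset":[0,0,0],"grip":0},{"rot":[-1.71,-0.165,2.46],"offset":[0,0,0],"grip":0},{"rot":[-1.71,-0.165,2.46],"offset":[0,0,0],"grip":0}]' >/dev/null;r
python3 -m pendant '[{"rot":[-1.71,-0.165,2.46],"offset":[0,0,0],"grip":0},{"rot":[-1.71,-0.165,2.46],"offset":[0,0,0],"grip":0},{"rot":[-1.71,-0.165,2.46],"offset":[0,0,0],"grip":0},{"rot":[-1.71,-0.165,2.46],"offset":[0,0,0],"grip":0},{"rot":[-1.71,-0.165,2.46],"offset":[0,0,0],"grip":0},{"rot":[-1.71,-0.165,2.46],"offset":[0,0,0],"grip":0},{"rot":[-1.71,-0.165,2.46],"offset":[0,0,0],"grip":0},{"rot":[-1.71,-0.165,2.46],"offset":[0,0,0],"grip":0}]' >/dev/null;r
python3 -m pendant '[{"rot":[-1.71,-0.165,2.46],"offset":[0,0,0],"grip":0},{"rot":[-1.71,-0.165,2.46],"offset":[0,0,0],"grip":0},{"rot":[-1.71,-0.165,2.46],"offset":[0,0,0],"grip":0},{"rot":[-1.71,-0.165,2.46],"offset":[0,0,0],"grip":0},{"rot":[-1.71,-0.165,2.46],"offset":[0,0,0],"grip":0},{"rot":[-1.71,-0.165,2.46],"offset":[0,0,0],"grip":0},{"rot":[-1.71,-0.165,2.46],"offset":[0,0,0],"grip":0},{"rot":[-1.71,-0.165,2.46],"offset":[0,0,0],"grip":0}]' >/dev/null;r
python3 -m pendant '[{"rot":[-1.71,-0.165,2.46],"offset":[0,0,0],"grip":0},{"rot":[-1.71,-0.165,2.46],"offset":[0,0,0],"grip":0},{"rot":[-1.71,-0.165,2.46],"offset":[0,0,0],"grip":0},{"rot":[-1.71,-0.165,2.46],"offset":[0,0,0],"grip":0},{"rot":[-1.71,-0.165,2.46],"offset":[0,0,0],"grip":0},{"rot":[-1.71,-0.165,2.46],"offset":[0,0,0],"grip":0},{"rot":[-1.71,-0.165,2.46],"offset":[0,0,0],"grip":0},{"rot":[-1.71,-0.165,2.46],"offset":[0,0,0],"grip":0}]' >/dev/null;r
python3 -m pendant '[{"rot":[-1.71,-0.165,2.46],"offset":[0,0,0],"grip":0},{"rot":[-1.71,-0.165,2.46],"offset":[0,0,0],"grip":0},{"rot":[-1.71,-0.165,2.46],"offset":[0,0,0],"grip":0},{"rot":[-1.71,-0.165,2.46],"offset":[0,0,0],"grip":0},{"rot":[-1.71,-0.165,2.46],"offset":[0,0,0],"grip":0},{"rot":[-1.71,-0.165,2.46],"offset":[0,0,0],"grip":0},{"rot":[-1.71,-0.165,2.46],"offset":[0,0,0],"grip":0},{"rot":[-1.71,-0.165,2.46],"offset":[0,0,0],"grip":0}]' >/dev/null;r
python3 -m pendant '[{"rot":[-1.71,-0.165,2.46],"offset":[0,0,0],"grip":0},{"rot":[-1.71,-0.165,2.46],"offset":[0,0,0],"grip":0},{"rot":[-1.71,-0.165,2.46],"offset":[0,0,0],"grip":0},{"rot":[-1.71,-0.165,2.46],"offset":[0,0,0],"grip":0},{"rot":[-1.71,-0.165,2.46],"offset":[0,0,0],"grip":0},{"rot":[-1.71,-0.165,2.46],"offset":[0,0,0],"grip":0},{"rot":[-1.71,-0.165,2.46],"offset":[0,0,0],"grip":0},{"rot":[-1.71,-0.165,2.46],"offset":[0,0,0],"grip":0}]' >/dev/null;r
python3 -c "from h import *;rd()"
```

```text
clock: 33.15
position: [0.5048, 0.1819, 0.3161]
ee_rot: [-179.8, 35.2, -174.3]
contact_force: [-2.0, -6.9, 3.3]
finger_gap: 0.0139
gripper_force: 30.0
ang -77.80 tau_n -0.235 tau [-0.686  0.4   -0.739] F [-2.1 -5.3  4.4] gap 0.0137 gf 30 off mm [-0.1 -1.  -0.1]
ang -53.80 tau_n -0.269 tau [-0.625  0.305 -0.744] F [-3.3 -5.8  3.2] gap 0.0135 gf 30 off mm [ 0.  -1.  -0.1]
ang -29.79 tau_n -0.132 tau [-0.682  0.16  -0.626] F [-0.8 -6.9  4.1] gap 0.0144 gf 30 off mm [ 0.1 -1.   0. ]
ang -5.78 tau_n -0.150 tau [-0.605  0.04  -0.602] F [-2.1 -6.   2.8] gap 0.0141 gf 30 off mm [ 0.1 -0.9  0. ] 
ang 18.22 tau_n -0.177 tau [-0.471  0.026 -0.543] F [-1.2 -5.4  2.5] gap 0.0138 gf 30 off mm [ 0.2 -0.9  0.1] 
ang 42.22 tau_n -0.283 tau [-0.338  0.017 -0.581] F [-0.8 -5.   2.4] gap 0.0140 gf 30 off mm [ 0.2 -0.8  0.1] 
ang 42.22 tau_n -0.283 tau [-0.338  0.017 -0.581] F [-0.8 -5.   2.4] gap 0.0140 gf 30 off mm [ 0.2 -0.8  0.1] axis err 0.3 jp [ 14.  27. -57. 121.  81.  38. 128.] t 37.85
```

```bash
r(){ python3 -c "from h import *;rd()"|cut -c1-30; }
python3 -m pendant '[{"rot":[-1.71,-0.165,2.46],"offset":[0,0,0],"grip":0},{"rot":[-1.71,-0.165,2.46],"offset":[0,0,0],"grip":0},{"rot":[-1.71,-0.165,2.46],"offset":[0,0,0],"grip":0},{"rot":[-1.71,-0.165,2.46],"offset":[0,0,0],"grip":0}]'>/dev/null;r
python3 -m pendant '[{"rot":[-1.71,-0.165,2.46],"offset":[0,0,0],"grip":0},{"rot":[-1.71,-0.165,2.46],"offset":[0,0,0],"grip":0}]'>/dev/null;r
python3 -m pendant '[{"rot":[-1.71,-0.165,2.46],"offset":[0,0,0],"grip":0},{"rot":[-1.71,-0.165,2.46],"offset":[0,0,0],"grip":0}]'>/dev/null;r
python3 -m pendant '[{"rot":[1.71,0.165,-2.46],"offset":[0,0,0],"grip":0},{"rot":[1.71,0.165,-2.46],"offset":[0,0,0],"grip":0}]'>/dev/null;r
python3 -m pendant '[{"rot":[1.71,0.165,-2.46],"offset":[0,0,0],"grip":0},{"rot":[1.71,0.165,-2.46],"offset":[0,0,0],"grip":0}]'>/dev/null;r
python3 -m pendant '[{"rot":[1.71,0.165,-2.46],"offset":[0,0,0],"grip":0},{"rot":[1.71,0.165,-2.46],"offset":[0,0,0],"grip":0}]'>/dev/null;r
python3 -m pendant '[{"rot":[1.71,0.165,-2.46],"offset":[0,0,0],"grip":0},{"rot":[1.71,0.165,-2.46],"offset":[0,0,0],"grip":0}]'>/dev/null;r
```

```text
ang 54.22 tau_n -0.260 tau [-0
ang 60.21 tau_n -0.319 tau [-0
ang 66.21 tau_n -0.298 tau [-0
ang 60.04 tau_n 0.199 tau [-0.
ang 54.03 tau_n 0.198 tau [-0.
ang 48.03 tau_n 0.230 tau [-0.
ang 42.03 tau_n 0.261 tau [-0.
```

```bash
sed -i 's/-89.48 -.217 1"""/-89.48 -.217 1|-77.8 -.235 1|-53.8 -.269 1|-29.79 -.132 1|-5.78 -.15 1|18.22 -.177 1|42.22 -.283 1|54.22 -.26 1|60.21 -.319 1|66.21 -.298 1|60.04 .199 -1|54.03 .198 -1|48.03 .23 -1|42.03 .261 -1"""/' fit.py; python3 fit.py|tail -3
```

```text
gripper [-0.04771954  0.03297393 -0.03025975] res [ 0.01  -0.001  0.001  0.005 -0.006 -0.021  0.012  0.001]
f 0.272 A 0.191 lowest at ang 57.7 +- 1.8 bias [] rms 0.033
f 0.272 A 0.195 lowest at ang 57.4 +- 1.8 bias [-0.00579073] rms 0.033
```

```bash
python3 -m pendant '[{"rot":[-1.75,-0.17,2.5],"offset":[0,0,0],"grip":0},{"rot":[-1.75,-0.17,2.5],"offset":[0,0,0],"grip":0},{"rot":[-1.75,-0.17,2.5],"offset":[0,0,0],"grip":0},{"rot":[-1.75,-0.17,2.5],"offset":[0,0,0],"grip":0},{"rot":[-1.75,-0.17,2.5],"offset":[0,0,0],"grip":0},{"rot":[0,0,0],"offset":[0,0,0],"grip":0},{"rot":[0,0,0],"offset":[0,0,0],"grip":0},{"rot":[0,0,0],"offset":[0,0,0],"grip":0},{"rot":[0,0,0],"offset":[0,0,0],"grip":0},{"rot":[0,0,0],"offset":[0,0,0],"grip":0}]'
python3 -c "
from h import *;rd()
from station import camera
import cv2
c=camera('top');P=cloud(c);cv2.imwrite('pics/t9.png',np.hstack([camera('scene')['color'],c['color']])[:,:,::-1][::1,280//1:1080] )
for u,v in((350,212),(321,266),(261,267),(238,175)):print(P[v,u].round(3))"
```

```text
clock: 40.45
position: [0.505, 0.1823, 0.3162]
ee_rot: [-159.6, -28.8, -32.4]
contact_force: [0.4, -5.4, 1.7]
finger_gap: 0.0136
gripper_force: 30.1
ang 57.41 tau_n -0.008 tau [-0.404  0.092 -0.285] F [ 0.4 -5.4  1.7] gap 0.0136 gf 30 off mm [ 0.1 -0.6  0. ] axis err 0.3 jp [ 14.  27. -57. 121.  81.  39. 143.] t 40.45
[0.528 0.095 0.243]
[0.389 0.161 0.565]
[0.453 0.255 0.005]
[0.626 0.309 0.104]
```

View pics/t9.png

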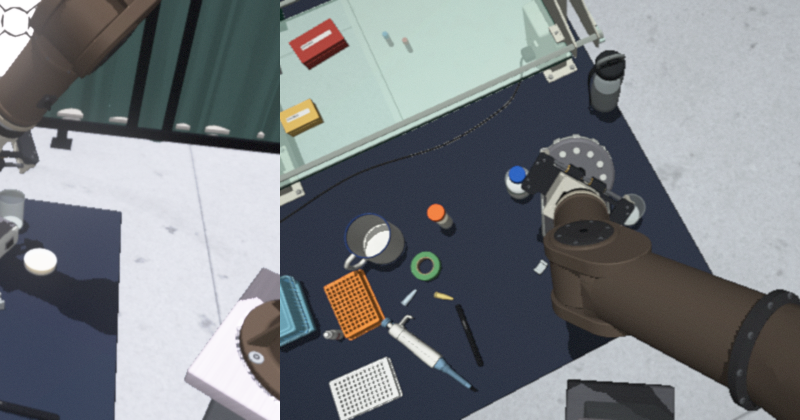

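The arm holds the drum. The bottle (517,180), clip (541,267), beaker (633,208) and dish (left panel, 40,262) are all where they were. The hold is still, with torque near zero, so I'm handing in.

```bash
python3 -c "from station import close_job;print(close_job())"
```

```text
the job is handed in; nothing more can be done
None
```

I turned the drum so its heavy side sits at the lowest point (torque-fit uncertainty about ±2°, against the 15° allowed). The job is handed in after about 40 s with the knob still gripped and the drum held still, and the beaker, bottle, dish and clip weight were left untouched; midway I opened the gripper once to measure its own weight, then regripped.

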